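Unload a drilled bar from the bench drill

TASK

The bar on the bench drill has been drilled. Tilt the jog lever on the drill's control box to the left and hold it so that the powered table runs out from under the drill all the way to its left end, then let the lever go so it springs back upright. Then pull the bar up out of its holding block and set it down in the grey parts tray, standing or lying; do not push the table by hand and do not knock about the oil can, brush, bearings and bolts lying round the drill.

Things in the scene. Friction and masses are not known exactly. Their poses are not given: they have to be found in the camera images.
- drill_unit: Grey bench drill with a powered work table, fixed on the bench, about 0.3 m deep, 0.4 m wide, 0.42 m tall. Origin: on the bench surface (z = 0) under the middle of the rail's width; x points away from the robot, y to the left along the rail, z up. The rail runs along y at x = 0. The rail with its table spans y -0.26 to 0.15.
- jog_lever (a joint): Tilt of the jog lever about the drill's x axis, rad: 0 upright, positive to the left (drill's +y), negative to the right; stops at +-0.45. A spring brings it back (about 9 N at the knob holds it fully over); let go, it stands within 0.09 of upright. Held to a side, it runs the table to that side: about 40 mm/s at the stop, slower when tilted less, not at all below 0.13.
- lever_knob (a point): Centre of the black ball knob, 22 mm in diameter, on top of the jog lever, 66 mm from the pivot, 114 mm above the bench when upright; the steel stem below it is 7 to 9 mm thick with a 12 mm collar just under the knob.
- work_table (a joint): Position of the powered work table along its rail, m: 0 with the holding block exactly under the drill, growing to the left; -0.03 is the right end stop, 0.18 the left end stop. Only the lever drives it; it glides up to 20 mm on after the lever is released.
- block_mouth (a point): Centre of the mouth of the bore in the steel holding block on the work table, 107 mm above the bench; the block is 50 by 50 mm and 45 mm high, the bore upright, 23.5 mm wide and 40 mm deep. It travels with the table: x = 0, y = -0.100 + table position in the drill's frame.
- bar: Plain round steel bar, 22 mm in diameter and 100 mm long, 0.2 to 0.4 kg, standing loosely in the bore of the holding block with its upper 60 mm above the block (top 167 mm above the bench). Origin: centre of its lower end; z along the bar towards the upper end.
- bar_mid (a point): Middle of the bar, on its axis, 50 mm from its lower end.
- parts_tray: Loose dark grey open tray, 110 mm (its x) by 160 mm (its y) outside, 40 mm high, walls and floor 2 mm thick. Origin: centre of its underside, z up.
- oil_can: Bystander: red round oil can, 84 mm wide, 195 mm tall with its spout. Origin: centre of its underside.
- paint_brush: Bystander: brush with red handle, 212 mm long, 41 mm wide, 14 mm high, lying flat. Origin: underside centre.
- bearing_a: Bystander: ball bearing, 50 mm across, 15 mm high, lying flat. Origin: underside centre.
- bolt_a: Bystander: steel bolt, 54 mm long, lying. Origin: underside centre.
- bolt_b: Bystander: steel bolt, 43 mm long, lying. Origin: underside centre.
- drill_tip (a point): Tip of the drill bit, at x = 0, y = -0.100, z = 0.179 in the drill_unit frame, pointing down. The chuck and drill head above it span x -0.05 to 0.12, y -0.14 to -0.06 (feed handle to -0.17), z 0.20 to 0.42; the round column behind is at x = 0.084, y = -0.100.
- lever_pivot (a point): Foot of the jog lever, in the middle of the top of the control box in front of the rail: x = -0.150, y = 0.020, z = 0.048 in the drill_unit frame. The box is 74 mm (x) by 100 mm (y), its top 47 mm above the bench; a low rubber boot, 38 mm wide, rises to 63 mm round the lever's foot.
Things that resemble listed ones, but are neither listed nor needed, are in the scene too. Of the things that look like the parts_tray, take the one that is farthest to the robot's right at the start.

How it is judged:
By the outcome, as a careful person would: the job done as asked, in the order asked, and still so for the second after the job is handed in, with the robot touching nothing.
It also fails if it takes over 64 s, if anything falls off the work surface, if the arm or the gripper's body presses on something with over 40 N, if the wrist force passes 120 N, or if a joint passes its speed limit or range.

ROBOT

A 6-joint arm with a two-finger parallel gripper is mounted at the origin on a cart in front of the work surface, level with it; the furniture and walls round the work are solid. World frame = base frame: x ahead of the robot, y to its left, z up, the work surface at z = 0. Lengths are in mm, angles in rad, forces in N, time in s.
With the tool pointing down it reaches from about 350 to 725 mm from the base axis. Payload 6 kg.
Tool frame: the origin (TCP) lies at the very end of the fingers, on their centre line; the grasp point (between the pads) lies 19 mm behind it; z points along the fingers, y is the line along which they close (so a half turn about z gives the same grasp; the last joint's range is limited). The gripper opens to 85 mm and grips with 20 to 120 N. Pads are 22 mm wide; open, the fingers measure 114 mm over their backs; the gripper's body (76 mm by 85 mm) begins 54 mm behind the grasp point. The pads swing forward as they close: fully open they stand 13 mm farther back than shut.
Start: joints at [1.525, 0.04, 0.085, 0, -1.615, -0.334], TCP at [222.413, 557.23, 231.261] pointing down, gripper open.
Joint ranges: [-2.56, 2.56], [-1.29, 2.01], [-1.08, 1.49], [-3.29, 1.98], [-2.81, -0.18], [-2.99, 2.99]. Speed limits (rad/s): [2.57, 2.57, 3.01, 3.14, 3.14, 3.14].

INTERFACE

Orientations are given as a 3x3 rotation matrix whose columns are the frame's x, y, z axes.
In Python, from plant import ctrl gives the robot as it stands.
- The arm moves only by the tool arm_command, never from a script. Its argument "targets" is a list that holds one entry, the list of rows, each a list of 7 numbers: the shift along the world's x, y, z in cm, then the turn, a rotation vector about the world's x, y, z in rad, then the finger opening in cm, from 0 to 8.54. In form: [[[dx, dy, dz, wx, wy, wz, grip], ...]]. A call has 1 to 20 rows; each row is the pose to reach, as a shift and turn from the pose commanded when the call began; what a row does not reach only later rows make up. A row lasts 1/12 s, in which the tool goes at most 41.7 mm and 7.16 degrees, less where a joint would pass 70% of its speed; a pose out of reach is approached as far as the arm can. A call with a gripper value outside its range is refused whole. The fingers move at their own pace and stop on an object; "force" is the grip in N (left out, the last holds). Time passes only in rows, so rows that repeat a pose let the fingers close. It gives the time, the measured TCP pose, the force, the opening and the grip force at its end, in the units of the state.
- ctrl.state(): the state, without advancing time (a new reading comes with each control period).
- ctrl.snapshot(name): name is "scene" or "top"; returns a dict with "pixels" (400x640x3 uint8, red, green, blue), "z_map" (400x640 float32, mm along the optical axis (not along the pixel's ray), 0 where there is no reading), "fx", "fy", "cx", "cy" (pixels), "world_to_cam" (4x4, takes a point from world to camera coordinates). Camera axes: x right, y down, z forward; pixel columns grow to the right and rows downward; lengths in mm; the calibration is good to about 2 mm. A picture is of the moment at which its call begins.
- ctrl.job_done(): hands the job in; it is judged then, once.
The state is a dict: "time_s": time; "joint_pos": joint angles; "joint_velocities": joint speeds; "joint_torque": joint torques, N m; "eef_pos": TCP position; "orientation": TCP orientation; "wrist_force": force on the tool from outside, world axes, zero at the start; "torque": the same for the moment, N m; "gripper_width": finger opening in mm; "finger_force": force on a finger pad.
Only numpy, scipy, OpenCV 4.12 (cv2) and the standard library are available. Lean on these libraries where they do the work, as an engineer would, in place of code of your own. Each camera call takes 0.05 s, during which the arm holds its last target. There are 200 camera calls.

## Working session

There is one attempt and no reset: what is moved stays moved. The work goes in short steps, Python scripts to look and compute and a tool call to move; the robot and the scene stay as the last step left them, time stands still between calls to the robot, and variables do not carry over. Pictures are saved under pics/ and viewed, at most 10 in all, crops included, and the job is handed in when it is done.

Besides the shell and the picture viewer there is one more tool, called after "Request:" by a JSON object that holds its "fn" and its "kwargs", one argument or row to a line. arm_command: Moves the arm, as the interface text tells. Its arguments: {"type":"object","properties":{"targets":{"type":"array"},"force":{"type":"number"}},"required":["targets"]}

```bash
mkdir -p pics
cat > h.py <<'E'
import numpy as np, cv2
from plant import ctrl
def snap(n,f=None):
    s=ctrl.snapshot(n)
    if f: cv2.imwrite('pics/'+f,s['pixels'][:,:,::-1])
    return s
def cloud(s):
    z=s['z_map'].astype(float);v,u=np.mgrid[:z.shape[0],:z.shape[1]]
    P=np.stack([(u-s['cx'])/s['fx']*z,(v-s['cy'])/s['fy']*z,z,np.ones_like(z)],-1)
    W=P@np.linalg.inv(s['world_to_cam']).T
    W=W[...,:3]; W[z==0]=np.nan
    return W
E
python3 - <<'E'
from h import *
a=snap('scene','s1.png');b=snap('top','t1.png')
np.savez('f1.npz',s=cloud(a),t=cloud(b))
print(ctrl.state())
for s in(a,b):print(np.linalg.inv(s['world_to_cam']).round(2),s['fx'])
E
```

```text
{'time_s': 0.1, 'joint_pos': array([ 1.52471989e+00,  4.07469757e-02,  8.38917980e-02, -4.17411619e-04,
       -1.61550910e+00, -3.33686679e-01]), 'joint_velocities': array([ 5.29005420e-05,  6.89786943e-04,  3.15201458e-03,  1.87087976e-03,
        1.26662941e-03, -1.07085533e-03]), 'joint_torque': array([-5.79806627e-03, -3.69346261e+01,  3.48283410e+01,  6.95196971e+00,
       -4.63195844e-03,  3.49867634e-06]), 'eef_pos': array([222.24634224, 556.9913029 , 230.36925206]), 'orientation': array([[ 9.28759298e-01, -3.70683055e-01, -4.88772200e-04],
       [-3.70683358e-01, -9.28758017e-01, -1.54708669e-03],
       [ 1.19527722e-04,  1.61805087e-03, -9.99998684e-01]]), 'wrist_force': array([ 0.10115807, -0.47848557,  0.27879149]), 'torque': array([-0.012472  ,  0.00995833,  0.06562133]), 'finger_force': 0.0, 'gripper_width': 85.549644726217}
[[ 7.1000e-01 -2.9000e-01  6.4000e-01 -3.5897e+02]
 [-7.1000e-01 -3.2000e-01  6.3000e-01 -6.7842e+02]
 [ 2.0000e-02 -9.0000e-01 -4.3000e-01  7.5315e+02]
 [ 0.0000e+00  0.0000e+00  0.0000e+00  1.0000e+00]] 463.67443756272417
[[-3.70000e-01 -9.00000e-01  2.20000e-01  2.28960e+02]
 [-9.30000e-01  3.60000e-01 -9.00000e-02  3.29990e+02]
 [ 1.00000e-02 -2.40000e-01 -9.70000e-01  1.40948e+03]
 [ 0.00000e+00  0.00000e+00  0.00000e+00  1.00000e+00]] 364.4625230888046
```

View pics/s1.png

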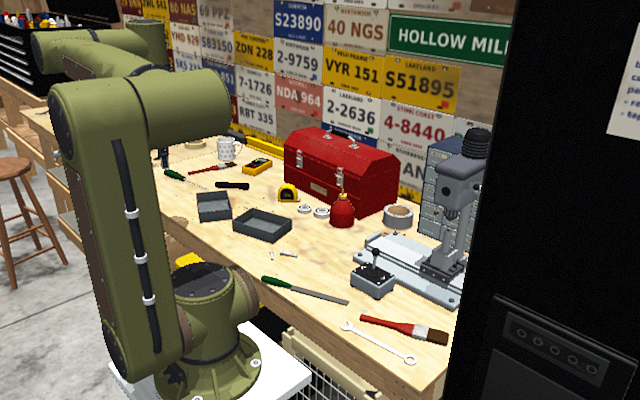

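View pics/t1.png

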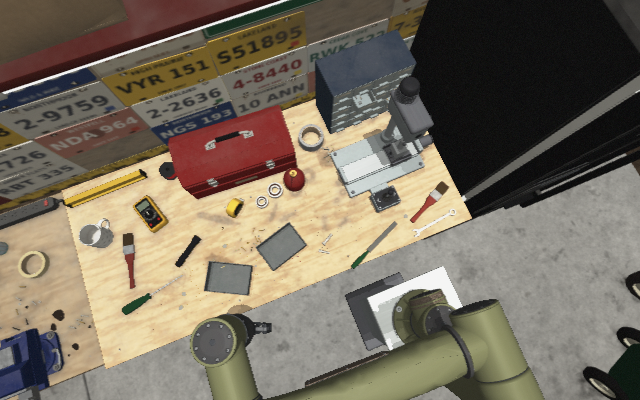

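Scene picture: the drill is at about (470,220) and the jog box at (373,280), with the lever knob near (375,254). The oil can is at (342,210) and the brush at (405,328). There are two tray-like things, at scene (262,224) / top (282,246) and scene (213,206) / top (228,278). The first should be the one farther to the robot's right. I'll check that with coordinates and an enlarged crop.

Run:
```python
from h import *
d=np.load('f1.npz');S,T=d['s'],d['t']
a=cv2.imread('pics/s1.png')[180:360,190:480];b=cv2.imread('pics/t1.png')[90:290,190:480]
a=cv2.resize(a,None,fx=2.7,fy=2.7,interpolation=cv2.INTER_CUBIC)[:, :780];cv2.imwrite('pics/c1.png',a)
cv2.imwrite('pics/c2.png',cv2.resize(b,None,fx=2.7,fy=2.7,interpolation=cv2.INTER_CUBIC))
for n,A,u,v in [('knob s',S,375,252),('tray1 s',S,262,226),('tray1 t',T,282,246),('tray2 t',T,228,278),('box t',T,384,198),('can',T,293,180)]:
    print(n,A[v,u].round(1))
# drill rail plate etc: top-cloud region heights
P=T[100:215,310:440]
for lo,hi in [(8,30),(30,55),(42,50),(50,66),(95,110),(110,125),(150,175)]:
    m=(P[...,2]>lo)&(P[...,2]<hi); q=P[m]
    if len(q): print(lo,hi,len(q),q.mean(0).round(),np.percentile(q,[2,98],axis=0).round().tolist())
from cv2 import minAreaRect
for A,u0,u1,v0,v1 in [(T,250,312,215,278),(T,200,256,258,300)]:
    q=A[v0:v1,u0:u1].reshape(-1,3);q=q[(q[:,2]>30)&(q[:,2]<48)];print(len(q),minAreaRect(q[:,:2].astype(np.float32)))
q=T[180:215,365:405].reshape(-1,3);q=q[(q[:,2]>40)&(q[:,2]<54)];print('box',len(q),minAreaRect(q[:,:2].astype(np.float32)))
```

```text
knob s [461.4 -64.3 119.1]
tray1 s [4.634e+02 4.109e+02 4.000e-01]
tray1 t [450.  388.4  -1.8]
tray2 t [412.  620.6   1.4]
box t [468.1 -43.2  54.5]
can [657.4 257.4  81.9]
8 30 2883 [623. -87.  20.] [[388.0, -378.0, 9.0], [827.0, 80.0, 29.0]]
30 55 1985 [628. -68.  42.] [[439.0, -379.0, 31.0], [858.0, 110.0, 54.0]]
42 50 718 [611. -57.  46.] [[437.0, -379.0, 42.0], [859.0, 125.0, 50.0]]
50 66 678 [ 637. -163.   58.] [[454.0, -380.0, 50.0], [887.0, 71.0, 66.0]]
95 110 249 [ 707. -142.  104.] [[599.0, -381.0, 96.0], [898.0, 41.0, 110.0]]
110 125 127 [ 708. -103.  118.] [[462.0, -380.0, 110.0], [905.0, 41.0, 125.0]]
150 175 131 [775. -49. 162.] [[619.0, -169.0, 151.0], [881.0, 40.0, 174.0]]
124 ((437.37005615234375, 426.6884460449219), (110.99740600585938, 236.18096923828125), 16.40273094177246)
122 ((409.93890380859375, 614.431396484375), (162.4722137451172, 110.07910919189453), 62.468563079833984)
box 378 ((470.1336975097656, -55.195159912109375), (74.09721374511719, 98.84777069091797), 2.035489320755005)
```

View pics/c1.png

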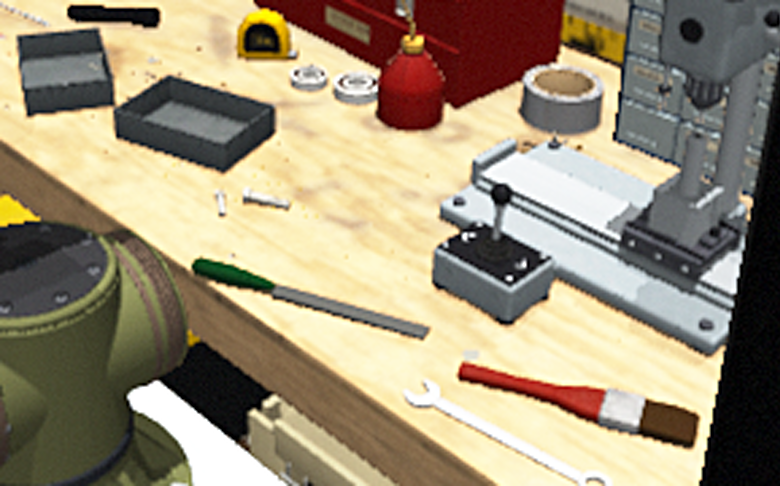

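View pics/c2.png

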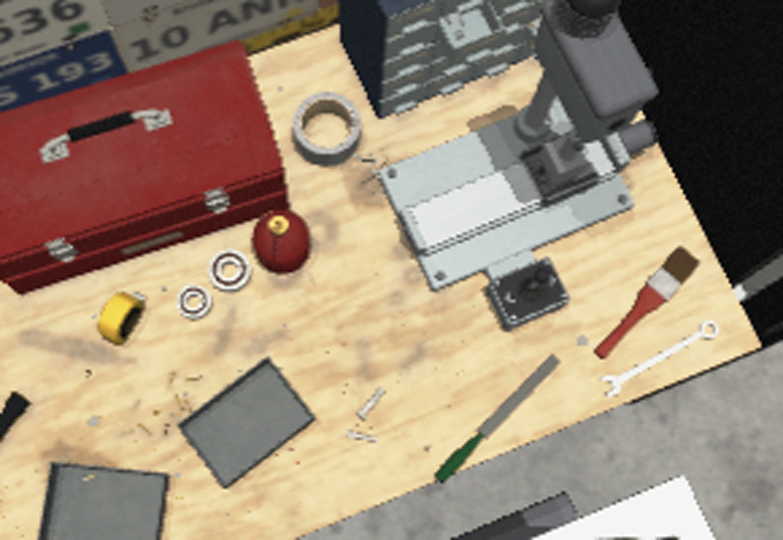

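The crops show the jog lever upright with its knob at scene (375,252), and the bar in its block under the chuck at scene (448,235). Two trays match the description: A at top (282,246), world y≈390, and B at top (228,278), world y≈615. A is farther to the robot's right (smaller y), so A is the parts_tray. Next I'll refine the positions of the drill, the bar and tray A.

Run:
```python
from h import *
d=np.load('f1.npz');S,T=d['s'],d['t']
im=cv2.imread('pics/t1.png')
# tray A: pixels with z in wall range or grey floor, around (450,390)
for n,A in (('t',T),('s',S)):
    q=A.reshape(-1,3);c=np.array([450,392]);m=(np.linalg.norm(q[:,:2]-c,axis=1)<105)&(q[:,2]>12)&(q[:,2]<46)
    q=q[m];print(n,len(q),cv2.minAreaRect(q[:,:2].astype(np.float32)))
hsv=cv2.cvtColor(im,cv2.COLOR_BGR2HSV);g=((hsv[...,1]<60)&(hsv[...,2]<150)).astype(np.uint8)
g=cv2.morphologyEx(g,cv2.MORPH_OPEN,np.ones((3,3)));k,l,st,ce=cv2.connectedComponentsWithStats(g)
i=l[246,282];q=T[l==i];q=q[~np.isnan(q[:,0])];print('grey',st[i],cv2.minAreaRect(q[:,:2].astype(np.float32)))
# bar in scene
q=S.reshape(-1,3)
def loc(y): 
    c,s=np.cos(y),np.sin(y);return np.array([[c,-s],[s,c]])
R=loc(.035);O=np.array([620.6,-69.7])
for n,A in (('t',T),('s',S)):
    q=A.reshape(-1,3);L=(q[:,:2]-O)@R
    m=(abs(L[:,0])<30)&(L[:,1]>-140)&(L[:,1]<110)&(q[:,2]>115)&(q[:,2]<172)
    print(n,'bar',m.sum(),q[m].mean(0),np.percentile(L[m],[5,50,95],axis=0).round(1).tolist(),q[m,2].max())
    m=(abs(L[:,0]+150)<25)&(abs(L[:,1]-20)<25)&(q[:,2]>103)&(q[:,2]<130)
    print(n,'knob',m.sum(),q[m].mean(0),q[m].min(0),q[m].max(0))
    # base plate edges
    m=(abs(L[:,0])<200)&(L[:,1]>-300)&(L[:,1]<190)&(q[:,2]>8)&(q[:,2]<40)
    print(n,'plate',m.sum(),cv2.minAreaRect(q[m][:,:2].astype(np.float32)),np.percentile(L[m],[0,1,99,100],axis=0).round().tolist())
    m=(q[:,2]>40)&(q[:,2]<53)&(abs(L[:,0]+150)<60)&(abs(L[:,1]-20)<70);print(n,'box',cv2.minAreaRect(q[m][:,:2].astype(np.float32)))
    # front edge of plate line
    m=(q[:,2]>10)&(q[:,2]<60)&(L[:,0]>-110)&(L[:,0]<60)&(L[:,1]<150)&(L[:,1]>-260)
    e=[]
    for y in range(-240,-60,15):
        mm=m&(abs(L[:,1]-y)<7.5)
        if mm.sum()>5:e.append((y,L[mm,0].min().round(1)))
    print(e)
```

```text
t 188 ((447.84814453125, 390.14111328125), (111.72881317138672, 160.1732177734375), 16.30478286743164)
s 856 ((448.0963134765625, 388.478271484375), (121.17033386230469, 167.36146545410156), 16.094831466674805)
grey [ 256  223   50   47 1260] ((451.6746826171875, 393.5156555175781), (120.3595199584961, 161.7132568359375), 15.849448204040527)
t bar 37 [ 621.5642987  -163.96152264  145.82924932] [[-9.7, -100.6], [-3.0, -93.4], [6.9, -90.9]] 170.65664100280196
t knob 28 [469.77410962 -56.59119307 120.30180219] [460.54471203 -67.14980048 112.62827636] [478.97799773 -48.23357771 128.03330797]
t plate 3307 ((621.8005981445312, -102.2125244140625), (399.73980712890625, 440.13720703125), 2.0208077430725098) [[-200.0, -253.0], [-191.0, -212.0], [199.0, 143.0], [200.0, 188.0]]
t box ((470.1336975097656, -55.195159912109375), (74.09721374511719, 98.84777069091797), 2.035489320755005)
[(-240, np.float64(-107.0)), (-225, np.float64(-22.0)), (-210, np.float64(-21.0)), (-195, np.float64(-82.8)), (-180, np.float64(-91.1)), (-165, np.float64(-90.8)), (-150, np.float64(-90.0)), (-135, np.float64(-90.8
[... 197 characters left out ...]
 [1.9, -96.0]] 168.99548206059717
s knob 58 [465.234315   -63.14322093 116.95569693] [456.83242564 -71.53531659 103.48177948] [476.28035788 -50.27017116 125.3635652 ]
s plate 4335 ((606.1849365234375, -78.44894409179688), (494.9764404296875, 321.0127258300781), 20.273242950439453) [[-200.0, -237.0], [-195.0, -220.0], [198.0, 169.0], [200.0, 190.0]]
s box ((466.5339660644531, -58.35200500488281), (75.14608001708984, 97.07308197021484), 1.7422287464141846)
[(-195, np.float64(-95.8)), (-180, np.float64(-95.4)), (-165, np.float64(-93.8)), (-150, np.float64(-96.5)), (-135, np.float64(-94.7)), (-120, np.float64(-93.7)), (-105, np.float64(-94.6)), (-90, np.float64(-94.0)), (-75, np.float64(-93.9))]
```

Request:
{"fn": "arm_command", "kwargs": {
  "targets": [
    [[12, -30, 0, 0, 0, 0.2, 0], [12, -30, 0, 0, 0, 0.2, 0], [12, -30, 0, 0, 0, 0.2, 0], [12, -30, 0, 0, 0, 0.2, 0], [12, -30, 0, 0, 0, 0.2, 0], [12, -30, 0, 0, 0, 0.2, 0], [12, -30, 0, 0, 0, 0.2, 0], [12, -30, 0, 0, 0, 0.2, 0], [24.6, -65.8, 0, 0, 0, 0.415, 0], [24.6, -65.8, 0, 0, 0, 0.415, 0], [24.6, -65.8, 0, 0, 0, 0.415, 0], [24.6, -65.8, 0, 0, 0, 0.415, 0], [24.6, -65.8, 0, 0, 0, 0.415, 0], [24.6, -65.8, 0, 0, 0, 0.415, 0], [24.6, -65.8, 0, 0, 0, 0.415, 0], [24.6, -65.8, 0, 0, 0, 0.415, 0], [24.6, -65.8, 0, 0, 0, 0.415, 0], [24.6, -65.8, 0, 0, 0, 0.415, 0], [24.6, -65.8, 0, 0, 0, 0.415, 0], [24.6, -65.8, 0, 0, 0, 0.415, 0]]
  ]
}}

```text
time_s: 1.77
eef_pos: [468.2, -101.5, 230.5]
orientation: [[0.999, 0.033, -0.002], [0.033, -0.999, -0.0], [-0.002, 0.0, -1.0]]
wrist_force: [-0.6, -0.7, 0.4]
gripper_width: 0.1
finger_force: 0.0
```

Request:
{"fn": "arm_command", "kwargs": {
  "targets": [
    [[0, 0, -4, 0, 0, 0, 0], [0, 0, -8, 0, 0, 0, 0], [0, 0, -11, 0, 0, 0, 0], [0, 0, -13.4, 0, 0, 0, 0], [0, 0, -13.4, 0, 0, 0, 0], [0, 0, -13.4, 0, 0, 0, 0], [0, 0.7, -13.4, 0, 0, 0, 0], [0, 1.4, -13.4, 0, 0, 0, 0], [0, 2, -13.4, 0, 0, 0, 0], [0, 2.5, -13.4, 0, 0, 0, 0], [0, 2.5, -13.4, 0, 0, 0, 0], [0, 2.5, -13.4, 0, 0, 0, 0]]
  ]
}}

```text
time_s: 2.77
eef_pos: [468.9, -75.6, 98.2]
orientation: [[0.999, 0.036, 0.002], [0.036, -0.999, -0.001], [0.002, 0.001, -1.0]]
wrist_force: [0.4, -2.9, 2.0]
gripper_width: 0.3
finger_force: 1.2
```

Request:
{"fn": "arm_command", "kwargs": {
  "targets": [
    [[0, 0.6, 0, 0, 0, 0, 0], [0, 1.2, 0, 0, 0, 0, 0], [0, 1.7, 0, 0, 0, 0, 0], [0, 2, 0, 0, 0, 0, 0], [0, 2, 0, 0, 0, 0, 0], [0, 2, 0, 0, 0, 0, 0]]
  ]
}}

```text
time_s: 3.27
eef_pos: [468.2, -56.7, 97.0]
orientation: [[0.999, 0.035, -0.001], [0.035, -0.999, -0.002], [-0.001, 0.002, -1.0]]
wrist_force: [1.6, -8.2, 0.1]
gripper_width: 0.2
finger_force: 4.1
```

Request:
{"fn": "arm_command", "kwargs": {
  "targets": [
    [[0, 0.3, 0, 0, 0, 0, 0], [0, 0.3, 0, 0, 0, 0, 0], [0, 0.3, 0, 0, 0, 0, 0], [0, 0.3, 0, 0, 0, 0, 0], [0, 0.3, 0, 0, 0, 0, 0], [0, 0.3, 0, 0, 0, 0, 0], [0, 0.3, 0, 0, 0, 0, 0], [0, 0.3, 0, 0, 0, 0, 0], [0, 0.3, 0, 0, 0, 0, 0], [0, 0.3, 0, 0, 0, 0, 0], [0, 0.3, 0, 0, 0, 0, 0], [0, 0.3, 0, 0, 0, 0, 0], [0, 0.3, 0, 0, 0, 0, 0], [0, 0.3, 0, 0, 0, 0, 0], [0, 0.3, 0, 0, 0, 0, 0], [0, 0.3, 0, 0, 0, 0, 0], [0, 0.3, 0, 0, 0, 0, 0], [0, 0.3, 0, 0, 0, 0, 0], [0, 0.3, 0, 0, 0, 0, 0], [0, 0.3, 0, 0, 0, 0, 0]]
  ]
}}

```text
time_s: 4.93
eef_pos: [468.0, -54.0, 96.6]
orientation: [[0.999, 0.034, -0.001], [0.034, -0.999, -0.003], [-0.001, 0.003, -1.0]]
wrist_force: [2.0, -8.7, -2.5]
gripper_width: -0.0
finger_force: 4.5
```

Request:
{"fn": "arm_command", "kwargs": {
  "targets": [
    [[0, 0, 0, 0, 0, 0, 0], [0, 0, 0, 0, 0, 0, 0], [0, 0, 0, 0, 0, 0, 0], [0, 0, 0, 0, 0, 0, 0], [0, 0, 0, 0, 0, 0, 0], [0, 0, 0, 0, 0, 0, 0], [0, 0, 0, 0, 0, 0, 0], [0, 0, 0, 0, 0, 0, 0], [0, 0, 0, 0, 0, 0, 0], [0, 0, 0, 0, 0, 0, 0], [0, 0, 0, 0, 0, 0, 0], [0, 0, 0, 0, 0, 0, 0], [0, 0, 0, 0, 0, 0, 0], [0, 0, 0, 0, 0, 0, 0], [0, 0, 0, 0, 0, 0, 0], [0, 0, 0, 0, 0, 0, 0], [0, 0, 0, 0, 0, 0, 0], [0, 0, 0, 0, 0, 0, 0], [0, 0, 0, 0, 0, 0, 0], [0, 0, 0, 0, 0, 0, 0]]
  ]
}}

```text
time_s: 6.6
eef_pos: [468.0, -53.8, 96.5]
orientation: [[0.999, 0.034, -0.001], [0.034, -0.999, -0.002], [-0.001, 0.002, -1.0]]
wrist_force: [3.1, -7.6, -0.9]
gripper_width: 0.1
finger_force: 4.1
```

```bash
cat >> h.py <<'E'
def bar(n,f=None):
    s=snap(n,f);W=cloud(s);q=W.reshape(-1,3);a=.035;c,s_=np.cos(a),np.sin(a)
    L=(q[:,:2]-[620.6,-69.7])@np.array([[c,-s_],[s_,c]])
    m=(abs(L[:,0])<30)&(L[:,1]>-140)&(L[:,1]<130)&(q[:,2]>115)&(q[:,2]<172)
    print(n,m.sum(),q[m].mean(0).round(1),np.percentile(L[m],[5,50,95],axis=0).round(1).tolist(),'top',q[m,2].max().round(1))
    return W
E
python3 -c "
from h import *
bar('scene','s2.png');bar('top','t2.png');print(ctrl.state()['time_s'])"
```

```text
scene 144 [613.7 -54.4 144. ] [[-12.0, 8.5], [-7.5, 15.2], [2.2, 24.9]] top 167.6
top 55 [617.4 -44.  151.7] [[-9.8, 16.1], [-3.6, 27.1], [7.1, 33.3]] top 170.3
6.7
```

Request:
{"fn": "arm_command", "kwargs": {
  "targets": [
    [[0, 0, 0, 0, 0, 0, 0], [0, 0, 0, 0, 0, 0, 0], [0, 0, 0, 0, 0, 0, 0], [0, 0, 0, 0, 0, 0, 0], [0, 0, 0, 0, 0, 0, 0], [0, 0, 0, 0, 0, 0, 0], [0, 0, 0, 0, 0, 0, 0], [0, 0, 0, 0, 0, 0, 0], [0, 0, 0, 0, 0, 0, 0], [0, 0, 0, 0, 0, 0, 0], [0, 0, 0, 0, 0, 0, 0], [0, 0, 0, 0, 0, 0, 0], [0, 0, 0, 0, 0, 0, 0], [0, 0, 0, 0, 0, 0, 0], [0, 0, 0, 0, 0, 0, 0], [0, 0, 0, 0, 0, 0, 0], [0, 0, 0, 0, 0, 0, 0], [0, 0, 0, 0, 0, 0, 0], [0, 0, 0, 0, 0, 0, 0], [0, 0, 0, 0, 0, 0, 0]]
  ]
}}

```text
time_s: 8.37
eef_pos: [468.0, -53.6, 96.5]
orientation: [[0.999, 0.034, -0.001], [0.034, -0.999, -0.002], [-0.001, 0.002, -1.0]]
wrist_force: [3.1, -7.0, -2.6]
gripper_width: 0.2
finger_force: 3.7
```

Request:
{"fn": "arm_command", "kwargs": {
  "targets": [
    [[0, 0, 0, 0, 0, 0, 0], [0, 0, 0, 0, 0, 0, 0], [0, 0, 0, 0, 0, 0, 0], [0, 0, 0, 0, 0, 0, 0], [0, 0, 0, 0, 0, 0, 0], [0, 0, 0, 0, 0, 0, 0], [0, 0, 0, 0, 0, 0, 0], [0, 0, 0, 0, 0, 0, 0]]
  ]
}}

```text
time_s: 9.03
eef_pos: [468.0, -53.6, 96.5]
orientation: [[0.999, 0.034, -0.001], [0.034, -0.999, -0.002], [-0.001, 0.002, -1.0]]
wrist_force: [3.2, -7.4, -2.5]
gripper_width: 0.2
finger_force: 3.7
```

```bash
python3 -c "
from h import *
bar('scene');bar('top');print(ctrl.state()['time_s'])"
```

```text
scene 50 [6.161e+02 1.000e-01 1.435e+02] [[-8.1, 66.4], [-2.7, 70.1], [4.4, 72.3]] top 166.8
top 54 [615.3  12.9 151.2] [[-9.0, 73.2], [-3.2, 83.7], [7.3, 90.8]] top 170.5
9.1333
```

Request:
{"fn": "arm_command", "kwargs": {
  "targets": [
    [[0, 0, 0, 0, 0, 0, 0], [0, 0, 0, 0, 0, 0, 0], [0, 0, 0, 0, 0, 0, 0], [0, 0, 0, 0, 0, 0, 0], [0, 0, 0, 0, 0, 0, 0], [0, 0, 0, 0, 0, 0, 0], [0, 0, 0, 0, 0, 0, 0]]
  ]
}}

```text
time_s: 9.72
eef_pos: [468.0, -53.6, 96.5]
orientation: [[0.999, 0.034, -0.001], [0.034, -0.999, -0.002], [-0.001, 0.002, -1.0]]
wrist_force: [3.3, -7.6, -2.5]
gripper_width: -0.4
finger_force: 3.7
```

```bash
python3 -c "
from h import *
bar('top');print(ctrl.state()['time_s'])"
```

```text
top 55 [615.9  12.9 150. ] [[-8.7, 72.9], [-3.1, 83.2], [8.1, 90.3]] top 167.5
9.7667
```

The table is stationary at its left end. I'll ease the lever back and then rise.

Request:
{"fn": "arm_command", "kwargs": {
  "targets": [
    [[0, -0.8, 0, 0, 0, 0, 0], [0, -1.6, 0, 0, 0, 0, 0], [0, -2.3, 0, 0, 0, 0, 0], [0, -3, 0, 0, 0, 0, 0], [0, -3.6, 0, 0, 0, 0, 0], [0, -4.4, 0, 0, 0, 0, 0], [0, -5.2, 0, 0, 0, 0, 0], [0, -5.2, 0, 0, 0, 0, 0], [0, -5.2, 4, 0, 0, 0, 0], [0, -5.2, 8, 0, 0, 0, 0], [0, -5.2, 12, 0, 0, 0, 0], [0, -5.2, 15, 0, 0, 0, 0], [0, -5.2, 15, 0, 0, 0, 0]]
  ]
}}

```text
time_s: 10.85
eef_pos: [470.4, -105.5, 255.1]
orientation: [[0.999, 0.035, 0.011], [0.035, -0.999, -0.001], [0.011, 0.001, -1.0]]
wrist_force: [0.3, 0.3, 1.1]
gripper_width: 0.0
finger_force: 0.0
```

```bash
python3 -c "
from h import *
for n in('scene','top'):
    W=bar(n,n[0]+'3.png');q=W.reshape(-1,3)
    m=(abs(q[:,0]-470)<35)&(abs(q[:,1]+57)<40)&(q[:,2]>103)&(q[:,2]<130);print('knob',m.sum(),q[m].mean(0))
print(ctrl.state()['time_s'],ctrl.state()['eef_pos'])
a=cv2.imread('pics/s3.png')[190:320,330:480];cv2.imwrite('pics/c3.png',cv2.resize(a,None,fx=4,fy=4))"
```

```text
scene 120 [611.5   3.7 140.8] [[-12.6, 66.4], [-7.4, 72.7], [0.7, 84.6]] top 166.9
knob 59 [465.29011936 -55.35662874 116.68132492]
top 51 [615.4  11.9 154.2] [[-9.5, 70.8], [-3.5, 82.9], [7.8, 88.9]] top 171.4
knob 0 [nan nan nan]
10.95 [ 468.96591725 -104.51991888  248.57562394]<string>:5: RuntimeWarning: Mean of empty slice.
  ret = um.true_divide(
```

View pics/c3.png

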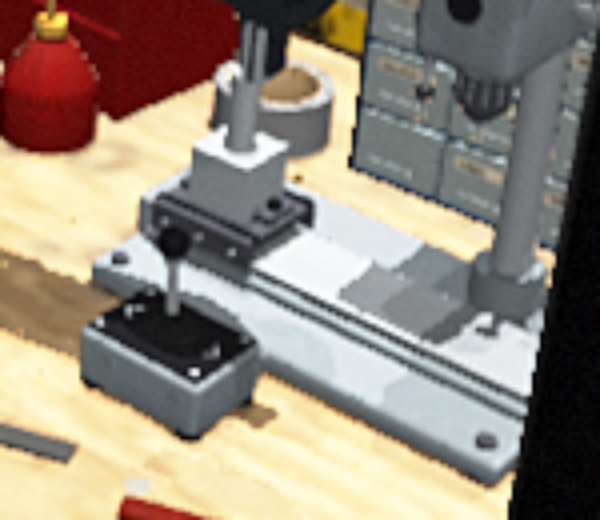

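The lever at crop (175,240) is upright again, and the block with the bar at crop (240,130) is at the left end of the rail. The bar axis is at about (617,10), so I'll go to it, moving y first to clear the drill head.

Request:
{"fn": "arm_command", "kwargs": {
  "targets": [
    [[0, 4, 0, 0, 0, 0, 8.5], [0, 8, 0, 0, 0, 0, 8.5], [0, 11.5, 0, 0, 0, 0, 8.5], [4, 11.5, 0, 0, 0, 0, 8.5], [8, 11.5, 0, 0, 0, 0, 8.5], [12, 11.5, 0, 0, 0, 0, 8.5], [14.9, 11.5, 0, 0, 0, 0, 8.5], [14.9, 11.5, -2, 0, 0, 0, 8.5], [14.9, 11.5, -4, 0, 0, 0, 8.5], [14.9, 11.5, -4, 0, 0, 0, 8.5], [14.9, 11.5, -4, 0, 0, 0, 8.5], [14.9, 11.5, -4, 0, 0, 0, 8.5]]
  ]
}}

```text
time_s: 11.95
eef_pos: [617.4, 10.0, 208.2]
orientation: [[0.999, 0.035, 0.001], [0.035, -0.999, -0.001], [0.001, 0.001, -1.0]]
wrist_force: [-0.6, -0.1, 0.1]
gripper_width: 85.2
finger_force: 0.0
```

```bash
python3 -c "
from h import *
W=bar('scene','s4.png')
print(ctrl.state()['time_s'],ctrl.state()['eef_pos'])
a=cv2.imread('pics/s4.png')[150:290,320:480];cv2.imwrite('pics/c4.png',cv2.resize(a,None,fx=4,fy=4))"
```

```text
scene 137 [612.5   3.6 144.5] [[-10.9, 66.3], [-6.9, 72.7], [5.9, 83.2]] top 167.5
12.0 [617.59437379  10.12382022 208.99398494]
```

View pics/c4.png

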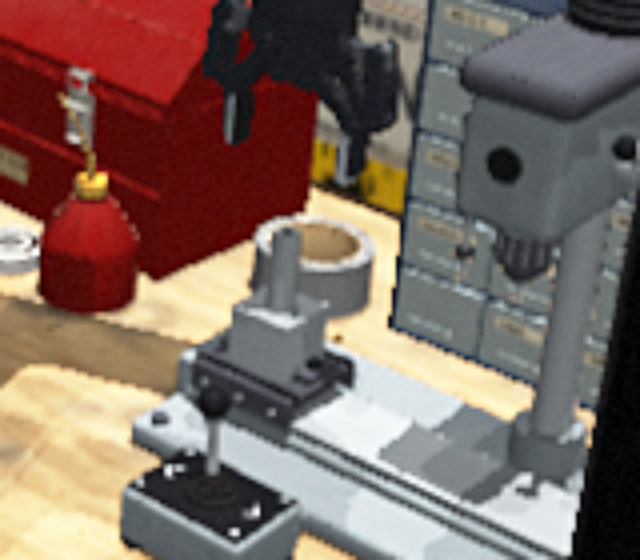

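The fingers, at crop (238,110) and (345,170), straddle the bar at crop (285,260) evenly. I'll descend and grip.

Request:
{"fn": "arm_command", "kwargs": {
  "targets": [
    [[0, 0, -3, 0, 0, 0, 8.5], [0, 0, -6, 0, 0, 0, 8.5], [0, 0, -8, 0, 0, 0, 8.5], [0, 0, -9, 0, 0, 0, 8.5], [0, 0, -9, 0, 0, 0, 8.5], [0, 0, -9, 0, 0, 0, 5], [0, 0, -9, 0, 0, 0, 3.5], [0, 0, -9, 0, 0, 0, 2.5], [0, 0, -9, 0, 0, 0, 1.6], [0, 0, -9, 0, 0, 0, 1.6], [0, 0, -9, 0, 0, 0, 1.6], [0, 0, -9, 0, 0, 0, 1.6], [0, 0, -9, 0, 0, 0, 1.6]]
  ],
  "force": 60
}}

```text
time_s: 13.08
eef_pos: [617.8, 9.8, 118.3]
orientation: [[0.999, 0.035, 0.001], [0.035, -0.999, -0.001], [0.001, 0.001, -1.0]]
wrist_force: [-1.0, -1.9, 3.7]
gripper_width: 20.7
finger_force: 58.4
```

Gripped, with only about 2 N of side force. I'll lift straight up.

Request:
{"fn": "arm_command", "kwargs": {
  "targets": [
    [[0, 0, 0.7, 0, 0, 0, 1.6], [0, 0, 1.5, 0, 0, 0, 1.6], [0, 0, 2.5, 0, 0, 0, 1.6], [0, 0, 3.5, 0, 0, 0, 1.6], [0, 0, 4.5, 0, 0, 0, 1.6], [0, 0, 6, 0, 0, 0, 1.6], [0, 0, 8, 0, 0, 0, 1.6], [0, 0, 10, 0, 0, 0, 1.6], [0, 0, 10, 0, 0, 0, 1.6], [0, 0, 10, 0, 0, 0, 1.6]]
  ]
}}

```text
time_s: 13.92
eef_pos: [617.7, 10.9, 218.9]
orientation: [[0.999, 0.036, 0.002], [0.036, -0.999, 0.002], [0.002, -0.001, -1.0]]
wrist_force: [-0.5, 0.6, -2.3]
gripper_width: 20.3
finger_force: 58.8
```

```bash
python3 -c "
from h import *
s=snap('scene','s5.png');W=cloud(s);q=W.reshape(-1,3)
m=(abs(q[:,0]-615)<18)&(abs(q[:,1]-8)<18)&(q[:,2]>112)&(q[:,2]<215)
z=q[m,2];print(m.sum(),np.histogram(z,np.arange(110,220,10)))
for a,b in((160,180),(180,200)):
  mm=m&(q[:,2]>a)&(q[:,2]<b);print(q[mm].mean(0))
st=ctrl.state();print(st['time_s'],st['eef_pos'],st['gripper_width'],st['wrist_force'])"
```

```text
116 (array([ 0,  0,  0,  0,  0,  5, 24, 28, 22, 25]), array([110, 120, 130, 140, 150, 160, 170, 180, 190, 200, 210]))
[612.44273338   4.84437113 173.72203502]
[611.25681201   5.18627284 189.3479282 ]
13.9667 [617.18735481  10.89504089 217.14859824] 20.41843451151634 [-0.32291271 -0.51563884 -2.71549599]
```

Request:
{"fn": "arm_command", "kwargs": {
  "targets": [
    [[-1.5, 3.4, 0, 0, 0, 0, 1.6], [-3, 6.8, 0, 0, 0, 0, 1.6], [-4.5, 10.2, 0, 0, 0, 0, 1.6], [-6, 13.6, 0, 0, 0, 0, 1.6], [-7.5, 17, 0, 0, 0, 0, 1.6], [-9, 20.4, 0, 0, 0, 0, 1.6], [-10.5, 23.8, 0, 0, 0, 0, 1.6], [-12, 27.2, 0, 0, 0, 0, 1.6], [-13.5, 30.6, 0, 0, 0, 0, 1.6], [-15, 34, 0, 0, 0, 0, 1.6], [-16.2, 36.5, 0, 0, 0, 0, 1.6], [-16.9, 37.9, 0, 0, 0, 0, 1.6], [-16.9, 37.9, -3, 0, 0, 0, 1.6], [-16.9, 37.9, -6, 0, 0, 0, 1.6], [-16.9, 37.9, -9, 0, 0, 0, 1.6], [-16.9, 37.9, -11, 0, 0, 0, 1.6], [-16.9, 37.9, -11, 0, 0, 0, 1.6], [-16.9, 37.9, -11, 0, 0, 0, 1.6]]
  ]
}}

```text
time_s: 15.47
eef_pos: [448.0, 388.1, 105.9]
orientation: [[0.999, 0.035, -0.002], [0.035, -0.999, -0.003], [-0.002, 0.003, -1.0]]
wrist_force: [1.0, 0.7, -1.1]
gripper_width: 20.3
finger_force: 59.0
```

```bash
python3 -c "
from h import *
s=snap('scene','s6.png')
st=ctrl.state();print(st['time_s'],st['eef_pos'],st['gripper_width'],st['wrist_force'])
a=cv2.imread('pics/s6.png')[120:270,180:400];cv2.imwrite('pics/c6.png',cv2.resize(a,None,fx=3.5,fy=3.5))"
```

```text
15.5167 [448.84453349 389.04293595 108.05007779] 20.15332516624474 [ 0.71219671 -1.03761205 -2.21549968]
```

View pics/c6.png

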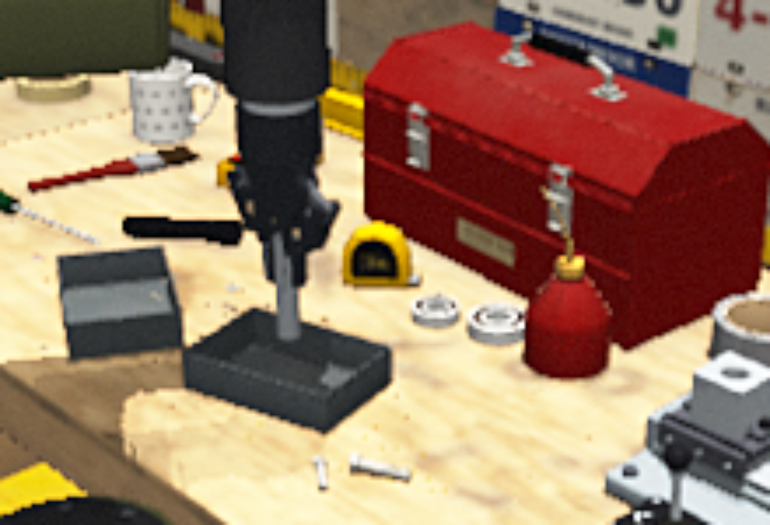

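The bar at crop (288,300) hangs over the middle of tray A, and the block is empty. I'll lower it slowly.

Request:
{"fn": "arm_command", "kwargs": {
  "targets": [
    [[0, 0, -2, 0, 0, 0, 1.6], [0, 0, -4, 0, 0, 0, 1.6], [0, 0, -4.7, 0, 0, 0, 1.6], [0, 0, -5, 0, 0, 0, 1.6], [0, 0, -5.2, 0, 0, 0, 1.6], [0, 0, -5.3, 0, 0, 0, 1.6], [0, 0, -5.3, 0, 0, 0, 1.6], [0, 0, -5.3, 0, 0, 0, 1.6]]
  ]
}}

```text
time_s: 16.18
eef_pos: [448.8, 389.7, 55.5]
orientation: [[0.999, 0.035, 0.001], [0.035, -0.999, 0.001], [0.001, -0.001, -1.0]]
wrist_force: [-0.4, 0.5, -2.4]
gripper_width: 20.5
finger_force: 59.0
```

Request:
{"fn": "arm_command", "kwargs": {
  "targets": [
    [[0, 0, -0.1, 0, 0, 0, 1.6], [0, 0, -0.2, 0, 0, 0, 1.6], [0, 0, -0.2, 0, 0, 0, 1.6], [0, 0, -0.2, 0, 0, 0, 1.6]]
  ]
}}

```text
time_s: 16.52
eef_pos: [448.9, 389.6, 53.7]
orientation: [[0.999, 0.035, 0.002], [0.035, -0.999, 0.001], [0.002, -0.001, -1.0]]
wrist_force: [-1.4, -1.2, 5.4]
gripper_width: 20.6
finger_force: 59.7
```

Contact with the tray floor, as the wrist force has gone upward. I'll release gently.

Request:
{"fn": "arm_command", "kwargs": {
  "targets": [
    [[0, 0, 0, 0, 0, 0, 2.3], [0, 0, 0, 0, 0, 0, 2.6], [0, 0, 0, 0, 0, 0, 3], [0, 0, 0, 0, 0, 0, 4], [0, 0, 0, 0, 0, 0, 5], [0, 0, 0, 0, 0, 0, 5.5], [0, 0, 0, 0, 0, 0, 5.5], [0, 0, 2, 0, 0, 0, 5.5], [0, 0, 5, 0, 0, 0, 5.5], [0, 0, 9, 0, 0, 0, 5.5], [0, 0, 13, 0, 0, 0, 5.5], [0, 0, 17, 0, 0, 0, 5.5], [0, 0, 17, 0, 0, 0, 5.5], [0, 0, 17, 0, 0, 0, 5.5]]
  ],
  "force": 20
}}

```text
time_s: 17.68
eef_pos: [449.2, 390.1, 225.8]
orientation: [[0.999, 0.035, 0.004], [0.035, -0.999, 0.005], [0.004, -0.005, -1.0]]
wrist_force: [-0.5, -0.9, -1.0]
gripper_width: 55.1
finger_force: 0.0
```

```bash
python3 -c "
from h import *
s=snap('scene','s7.png')
st=ctrl.state();print(st['time_s'],st['eef_pos'],st['gripper_width'],st['wrist_force'])
a=cv2.imread('pics/s7.png')[120:320,180:480];cv2.imwrite('pics/c7.png',cv2.resize(a,None,fx=2.6,fy=2.6))"
```

```text
17.7333 [448.4800259  389.60991327 223.01744903] 55.06415053164797 [-0.01196462 -0.6816543  -1.78463832]
```

View pics/c7.png

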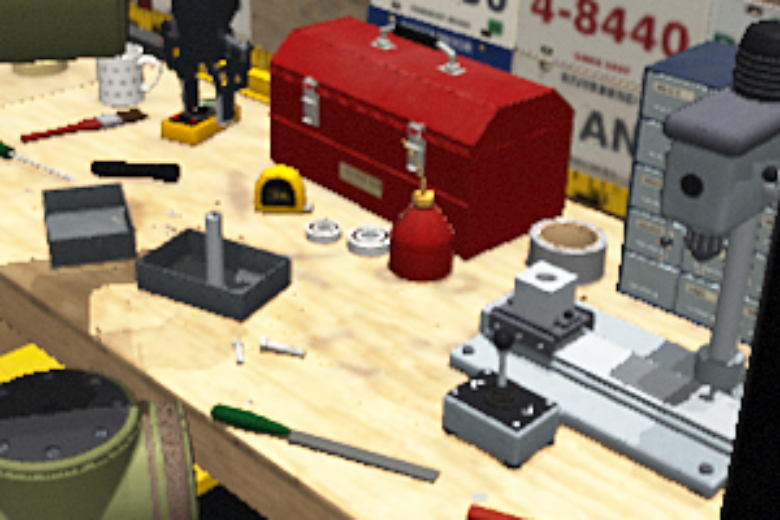

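The bar stands in tray A at crop (213,250), the lever is upright at (503,350), and the table is at its left end with the block empty. The bystanders are undisturbed, so I'm handing in.

```bash
python3 -c "
from plant import ctrl
print(ctrl.job_done())"
```

```text
the job is handed in; nothing more can be done
None
```

I ran the table to its left end with the lever, which sprang back upright, then stood the bar in the right-hand grey tray and handed in at about 18 s; no verdict came back.

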